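# Centre the pots on the banding wheels

### The job

Two banding wheels are set out for the pottery class, but the unglazed pot on each of them stands off-centre. With your fingertips gently push each pot across its wheel until it stands in the middle of the rings, in either order. Only push: do not pinch, lift or tip the pots, and leave the other things on the table where they are.

Things in the scene. Friction and masses are not known exactly. Their poses are not given: they have to be found in the camera images.
- tall_wheel_centre (a point): centre of the flat top of the tall banding wheel (potter's turntable): an aluminium disc 200 mm across, 11 mm thick, top 105 mm above the table, on a 42 mm column and a fixed iron foot 136 mm across. Thin dark rings about this point, radii 92, 77, 62, 47, 32, 15 mm. z up; x, y axes have no meaning
- low_wheel_centre (a point): centre of the flat top of the low banding wheel (potter's turntable): an aluminium disc 220 mm across, 11 mm thick, top 65 mm above the table, on a 42 mm column and a fixed iron foot 156 mm across. Thin dark rings about this point, radii 102, 87, 72, 57, 42, 15 mm. z up; x, y axes have no meaning
- tall_wheel_head (a joint): angle of the tall wheel's disc about its vertical axis, rad, 0 at the start; any angle will do. It turns freely both ways (about 0.02 N m starts it), so a push on the pot that does not aim at the axis turns the disc too
- low_wheel_head (a joint): angle of the low wheel's disc about its vertical axis, rad, 0 at the start; any angle will do. It turns freely both ways (about 0.02 N m starts it), so a push on the pot that does not aim at the axis turns the disc too
- planter: planter, the taller, narrower one: round, straight-sided, open terracotta pot, 92 mm outer diameter, 60 mm high, wall 6 mm, foot nearly as wide. Loose on the tall wheel, 30 to 50 mm off centre in any direction. 0.25 to 0.6 kg; slides at a push of 1 to 5 N, stops with the push. Too wide to grip across. Origin: centre of its underside, z up
- dish: dish, the lower, wider one: round, straight-sided, open terracotta pot, 112 mm outer diameter, 42 mm high, wall 6 mm, foot nearly as wide. Loose on the low wheel, 30 to 50 mm off centre in any direction. 0.25 to 0.6 kg; slides at a push of 1 to 5 N, stops with the push. Too wide to grip across. Origin: centre of its underside, z up
- beaker: unglazed terracotta beaker, 68 mm wide, 100 mm high, standing on the table. Bystander; origin under its centre
- glaze_jar: small closed round jar, 48 mm wide, 48 mm high, on the table between the wheels. Bystander; origin under its centre
- banding_brush: wooden-handled brush, 190 mm long, lying on the table. Bystander; lies along its x
- rolling_pin: wooden rolling pin, 370 mm over the handles, 52 mm thick, lying on the table. Bystander; lies along its x
- guide_strip: flat wooden strip 400 x 35 x 8 mm lying on the table. Bystander; lies along its x
- pinch_bowl: small terracotta bowl, 80 mm wide, 38 mm high, on the table. Bystander; origin under its centre
- wood_rib: flat wooden plate (potter's rib) 100 x 50 x 6 mm on the table between the wheels. Bystander
Mind the look-alikes: they are no part of the job. What is shaped like the part that bears low_wheel_centre but green or orange is not meant. What is shaped like the dish but turquoise is not meant.

How it is judged:
By the outcome, as a careful person would: the job done as asked, in the order asked, and still so for the second after the job is handed in, with the robot touching nothing.
It also fails if it takes over 72 s, if anything falls off the work surface, if the arm or the gripper's body presses on something with over 40 N, if the wrist force passes 120 N, or if a joint passes its speed limit or range.

### The arm

A 6-joint arm with a two-finger parallel gripper is mounted at the origin on the work surface. World frame = base frame: x ahead of the robot, y to its left, z up, the work surface at z = 0. Lengths are in m, angles in degrees, forces in N, time in s.
With the tool pointing down it reaches from about 0.325 to 0.85 m from the base axis. Payload 15.5 kg.
Tool frame: the origin (TCP) lies at the very end of the fingers, on their centre line; the grasp point (between the pads) lies arm.grip_depth behind it (arm.grip_depth is the distance from the TCP to the grasp point, in m); z points along the fingers, y is the line along which they close (so a half turn about z gives the same grasp; the last joint's range is limited). The gripper opens to 91 mm and grips with 3 to 60 N. Pads are 32 mm wide; open, the fingers measure 118 mm over their backs; the gripper's body (76 mm by 178 mm) begins 60 mm behind the grasp point.
Start: joints at [-71.648, 28.281, 77.091, -0, 74.628, -5.472], TCP at [0.252, -0.572, 0.214] pointing down, gripper open.
Joint ranges: [-166.48, 166.48], [-47.26, 123.95], [12.59, 153.08], [-70.14, 250.14], [6.76, 159.57], [-176.63, 176.63]. Speed limits (degrees/s): [108.29, 108.29, 147.25, 172.46, 172.46, 172.46].

### API

Orientations are given as a 3x3 rotation matrix whose columns are the frame's x, y, z axes.
In Python, from rig import arm gives the robot as it stands. Calls block until the motion is done:
- arm.move_to(position, orientation): joint-space move of the TCP to a pose.
- arm.move_l(position, orientation=None, feed=0.15): straight line of the TCP; orientation=None keeps the orientation; feed is the mean speed in m/s.
- arm.move_joints(angles): joint-space move.
- arm.grip(opening): finger opening in m; the grip force is fixed at half the most; returns when the fingers have stopped.
- arm.sleep(seconds).
- arm.solve_ik(position, orientation): joint angles nearest the present ones, or None.
- arm.snapshot(name): name is "scene" or "top"; returns the picture (384x512x3 uint8, red, green, blue); there is no depth.
- arm.get_calibration(name): a dict with "intrinsics" (3x3 intrinsics, pixels), "k1" (the pictures are not rectified: a ray, as slopes to the right and down, at radius r is drawn at 1 + k1 r^2 times it, then the intrinsics apply), "cam_to_world" (4x4, takes a point from camera to world coordinates). Camera axes: x right, y down, z forward; pixel columns grow to the right and rows downward; lengths in m; the calibration is good to about 2 mm. A picture is of the moment at which its call begins. get_calibration takes no time and is no camera call.
A pose or a line that the arm cannot do raises arm.Unreachable and nothing moves.
- arm.sign_off(): hands the job in; it is judged then, once.
Readings, each from a call of its own:
- arm.current_t(): time.
- arm.current_joint_positions(): joint angles.
- arm.current_dq(): joint speeds.
- arm.current_tau(): joint torques, N m.
- arm.current_ee_pos(): TCP position.
- arm.current_tool_rot(): TCP orientation.
- arm.current_force(): force on the tool from outside, world axes, zero at the start.
- arm.current_torque(): the same for the moment, N m.
- arm.current_width(): finger opening in m.
- arm.current_grasp_force(): force on a finger pad.
Only numpy, scipy, OpenCV 4.12 (cv2) and the standard library are available. Lean on these libraries where they do the work, as an engineer would, in place of code of your own. Each camera call takes 0.05 s, during which the arm holds its last target. There are 200 camera calls.

## Working session

There is one attempt and no reset: what is moved stays moved. The work goes in short steps, each a Python script; the robot and the scene stay as the last script left them, time stands still between calls to the robot, and variables do not carry over. Pictures are saved under pics/ and viewed, at most 10 in all, crops included, and the job is handed in when it is done.

```bash
mkdir -p pics; cat > h.py <<'E'
import numpy as np, cv2
from rig import arm
def snap(n,f,crop=None,scale=1):
    im=arm.snapshot(n)[:,:,::-1].copy()
    cv2.imwrite(f'pics/{f}_raw.png',im)
    if crop: x0,y0,x1,y1=crop; im=im[y0:y1,x0:x1]
    cv2.imwrite(f'pics/{f}.png',cv2.resize(im,None,fx=scale,fy=scale,interpolation=cv2.INTER_CUBIC))
def pix2w(n,uv,z):
    c=arm.get_calibration(n);K=np.array(c['intrinsics']);T=np.array(c['cam_to_world'])
    p=cv2.undistortPoints(np.array(uv,float).reshape(-1,1,2),K,np.array([c['k1'],0,0,0.]),None).reshape(-1,2)
    d=np.c_[p,np.ones(len(p))]@T[:3,:3].T;o=T[:3,3]
    return o+d*((z-o[2])/d[:,2:3])
def w2pix(n,P):
    c=arm.get_calibration(n);K=np.array(c['intrinsics']);T=np.linalg.inv(np.array(c['cam_to_world']))
    return cv2.projectPoints(np.array(P,float).reshape(-1,1,3),cv2.Rodrigues(T[:3,:3])[0],T[:3,3],K,np.array([c['k1'],0,0,0.]))[0].reshape(-1,2)
E
python3 - <<'E'
from h import *
for n in('top','scene'):
    snap(n,n+'0',scale=1.55); c=arm.get_calibration(n); print(np.round(c['cam_to_world'],3),c['intrinsics'],c['k1'])
print(arm.grip_depth)
E
```

```text
[[ 0.023 -0.992  0.123  0.329]
 [-1.    -0.022  0.012 -0.073]
 [-0.009 -0.123 -0.992  1.55 ]
 [ 0.     0.     0.     1.   ]] [[447.49560922   0.         248.83821818]
 [  0.         447.49560922 195.60917069]
 [  0.           0.           1.        ]] -0.023893989186198786
[[-0.152  0.633 -0.759  1.409]
 [ 0.988  0.092 -0.121  0.08 ]
 [-0.007 -0.769 -0.639  0.859]
 [ 0.     0.     0.     1.   ]] [[371.85456781   0.         259.08392089]
 [  0.         371.85456781 189.19869483]
 [  0.           0.           1.        ]] 0.010696333592311938
0.0188
```

View pics/top0.png

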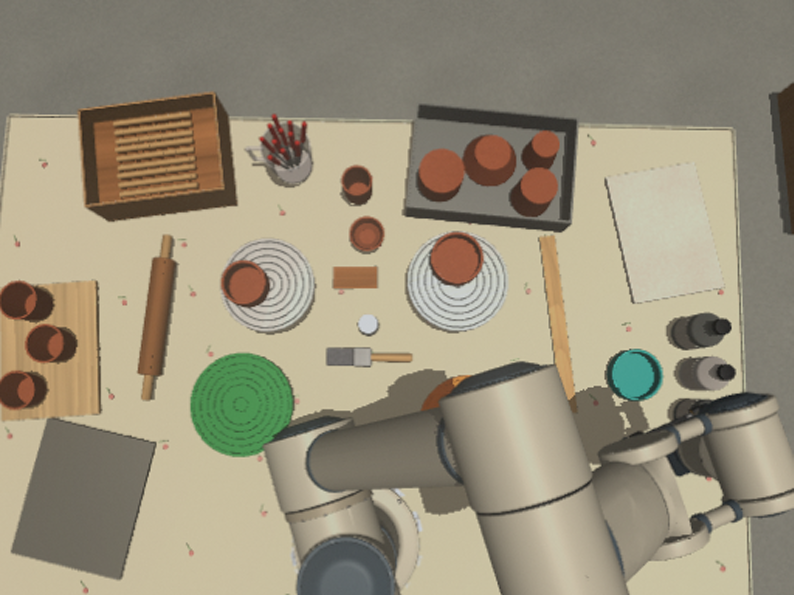

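View pics/scene0.png

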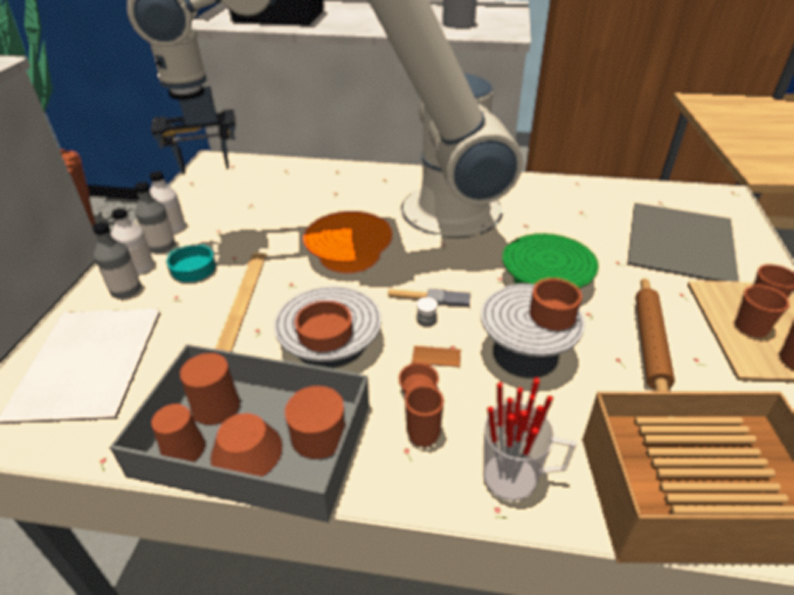

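Top view (794-px scale): the tall wheel is at about (268,285) with the planter at (246,283), and the low wheel is at about (456,281) with the dish at (456,258). The green disc (242,404) and the orange one (450,395, under the arm) are look-alikes, and so is the turquoise dish (634,374). The grey wheels carrying terracotta pots are the ones meant. Next I rectify and fit the circles.

```bash
cat >> h.py <<'E'
from scipy.optimize import minimize
from scipy.ndimage import map_coordinates
W={'tall':dict(z=.105,h=.06,R=.1,r=.046,rings=[.092,.077,.062,.047,.032,.015]),
   'low':dict(z=.065,h=.042,R=.11,r=.056,rings=[.102,.087,.072,.057,.042,.015])}
A=np.linspace(0,2*np.pi,180,endpoint=False); CS=np.c_[np.cos(A),np.sin(A)]
def samp(ch,n,c,r,z):
    p=w2pix(n,np.c_[c+r*CS,np.full(len(A),z)]); return map_coordinates(ch,[p[:,1],p[:,0]],order=1)
def chans(raw):
    f=raw.astype(float); f=cv2.GaussianBlur(f,(0,0),.6)
    return f.mean(2), f[:,:,2]-f[:,:,0]   # grey, redness
def best(f,c0,rng):
    g=np.arange(-rng,rng+1e-9,.003)
    c=max(((f(c0+[a,b]),a,b) for a in g for b in g)); c=c0+np.array(c[1:])
    return minimize(lambda x:-f(x),c,method='Nelder-Mead',options=dict(initial_simplex=[c,c+[.002,0],c+[0,.002]],xatol=5e-5)).x
def fitwheel(ch,n,w,c0,rng=.012):
    g,red=ch
    def f(c):
        s=0
        for r in w['rings'][:-1]:
            ok=samp(red,n,c,r,w['z'])<25
            v=(samp(g,n,c,r-.0075,w['z'])+samp(g,n,c,r+.0075,w['z']))/2-samp(g,n,c,r,w['z'])
            s+=(v*ok).sum()/180
        return s
    return best(f,np.array(c0),rng)
def fitpot(ch,n,w,c0,rng=.02):
    red=ch[1]; z=w['z']+w['h']
    f=lambda c: np.mean(np.clip(samp(red,n,c,w['r']-.002,z)-samp(red,n,c,w['r']+.003,z),0,60))
    return best(f,np.array(c0),rng)
def warp(raw,n,c,z,half=.14,N=290):
    t=np.linspace(-half,half,N); X,Y=np.meshgrid(t,t)   # rows: x up, cols: y left
    p=w2pix(n,np.c_[(c[0]-Y).ravel(),(c[1]-X).ravel(),np.full(N*N,z)]).astype(np.float32).reshape(N,N,2)
    return cv2.remap(raw,p[:,:,0],p[:,:,1],cv2.INTER_CUBIC)
def draw(raw,n,w,wc,pc):
    a=warp(raw,n,wc,w['z']);b=warp(raw,n,pc,w['z']+w['h']);k=145/.14
    for r in w['rings']: cv2.circle(a,(145,145),int(round(r*k)),(255,0,0),1)
    cv2.circle(b,(145,145),int(round(w['r']*k)),(255,255,0),1)
    return np.hstack([a,b])
E
python3 - <<'E'
from h import *
S=1.55
px={'top':dict(tall=((268,285),(246,283)),low=((456,281),(456,258))),'scene':dict(tall=((532,318),(556,290)),low=((328,325),(325,317)))}
rows=[]
for n in px:
    raw=cv2.imread(f'pics/{n}0_raw.png');ch=chans(raw)
    for k,w in W.items():
        wc=pix2w(n,np.array(px[n][k][0])/S,w['z'])[0,:2];pc=pix2w(n,np.array(px[n][k][1])/S,w['z']+w['h'])[0,:2]
        wf=fitwheel(ch,n,w,wc);pf=fitpot(ch,n,w,pc)
        print(n,k,'wheel',wc.round(4),wf.round(4),'pot',pc.round(4),pf.round(4),'off',(pf-wf).round(4))
        rows.append(draw(raw,n,w,wf,pf))
    
cv2.imwrite('pics/fit.png',cv2.resize(np.vstack([np.hstack(rows[:2]),np.hstack(rows[2:])]),(800,400)))
for nm,uv in dict(glaze=(368,324),rib=(355,278),brush=(411,357),brush2=(328,357),strip=(547,236),strip2=(567,398),pin=(167,236),pin2=(147,398),beaker=(357,184),bowl=(367,234),box=(406,215),).items(): print(nm,pix2w('top',np.array(uv)/S,.03)[0,:2].round(3))
E
```

```text
Traceback (most recent call last):
  File "h.py", line 43, in fitpot
    return best(f,np.array(c0),rng)
  File "h.py", line 28, in best
    c=max(((f(c0+[a,b]),a,b) for a in g for b in g)); c=c0+np.array(c[1:])
  File "h.py", line 28, in <genexpr>
    c=max(((f(c0+[a,b]),a,b) for a in g for b in g)); c=c0+np.array(c[1:])
            ~^^^^^^^^^^
  File "h.py", line 42, in <lambda>
    f=lambda c: np.mean(np.clip(samp(red,n,c,w['r']-.002,z)-samp(red,n,c,w['r']+.003,z),0,60))
                                                            ~~~~^^^^^^^^^^^^^^^^^^^^^^^
  File "h.py", line 22, in samp
    p=w2pix(n,np.c_[c+r*CS,np.full(len(A),z)]); return map_coordinates(ch,[p[:,1],p[:,0]],order=1)
  File "h.py", line 14, in w2pix
    c=arm.get_calibration(n);K=np.array(c['intrinsics']);T=np.linalg.inv(np.array(c['cam_to_world']))
ValueError: time passes only in moves, steps and waits
```

Cache the calibration.

```bash
sed -i 's/arm.get_calibration(n)/cal(n)/; s/^from rig import arm$/from rig import arm\nimport functools\n@functools.lru_cache\ndef cal(n): return arm.get_calibration(n)/' h.py
cat > fit0.py <<'E'
from h import *
S=1.55
px={'top':dict(tall=((268,285),(246,283)),low=((456,281),(456,258))),'scene':dict(tall=((532,318),(556,290)),low=((328,325),(325,317)))}
rows=[]
for n in px:
    raw=cv2.imread(f'pics/{n}0_raw.png');ch=chans(raw)
    for k,w in W.items():
        wc=pix2w(n,np.array(px[n][k][0])/S,w['z'])[0,:2];pc=pix2w(n,np.array(px[n][k][1])/S,w['z']+w['h'])[0,:2]
        wf=fitwheel(ch,n,w,wc);pf=fitpot(ch,n,w,pc)
        print(n,k,'wheel',wc.round(4),wf.round(4),'pot',pc.round(4),pf.round(4),'off',(pf-wf).round(4))
        rows.append(draw(raw,n,w,wf,pf))
cv2.imwrite('pics/fit.png',cv2.resize(np.vstack([np.hstack(rows[:2]),np.hstack(rows[2:])]),(800,400)))
for nm,uv in dict(glaze=(368,324),rib=(355,278),brush=(411,357),brush2=(328,357),strip=(547,236),strip2=(567,398),pin=(167,236),pin2=(147,398),beaker=(357,184),bowl=(367,234),box=(406,215),).items(): print(nm,pix2w('top',np.array(uv)/S,.03)[0,:2].round(3))
E
python3 fit0.py
```

```text
top tall wheel [0.5413 0.1932] [0.5441 0.1973] pot [0.5355 0.227 ] [0.5387 0.2343] off [-0.0054  0.037 ]
top low wheel [ 0.5649 -0.2067] [ 0.5682 -0.2095] pot [ 0.6073 -0.2024] [ 0.6094 -0.2036] off [0.0412 0.006 ]
scene tall wheel [0.5514 0.1994] [0.5444 0.1987] pot [0.5334 0.2362] [0.5399 0.2368] off [-0.0044  0.0381]
scene low wheel [ 0.5866 -0.2021] [ 0.5938 -0.1926] pot [ 0.6087 -0.1986] [ 0.6128 -0.2024] off [ 0.0189 -0.0098]
glaze [ 0.47  -0.017]
rib [0.572 0.014]
brush [ 0.4   -0.113]
brush2 [0.396 0.068]
strip [ 0.677 -0.412]
strip2 [ 0.319 -0.454]
pin [0.659 0.44 ]
pin2 [0.297 0.461]
beaker [0.787 0.016]
bowl [ 0.672 -0.01 ]
box [ 0.718 -0.096]
```

View pics/fit.png

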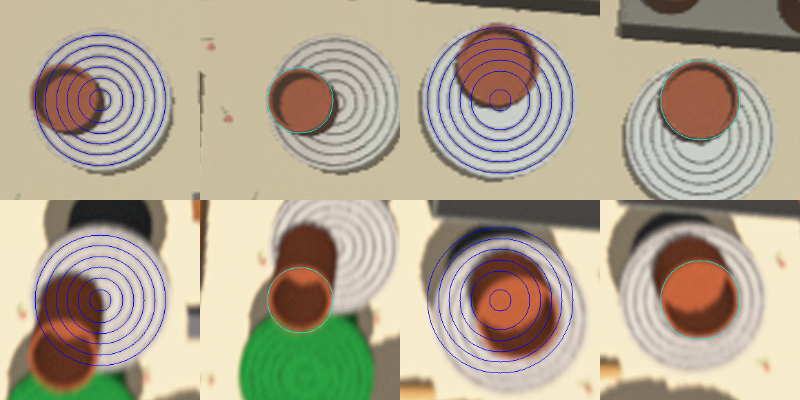

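Overlays show the top-view fits lie on the rings and rims. The scene fit of the low wheel slipped by a ring, so I re-seed it. I also triangulate the grey box beside the dish, for clearance, and check IK.

```bash
cat >> h.py <<'E'
def R(d):
    x=np.array([d[0],d[1],0.]);x/=np.linalg.norm(x);z=np.array([0,0,-1.]);return np.c_[x,np.cross(z,x),z]
C={'tall':np.array([.5442,.1978]),'low':np.array([.5682,-.2095])}
E
python3 - <<'E'
from h import *
S=1.55
raw=cv2.imread('pics/scene0_raw.png');ch=chans(raw)
print('scene low',fitwheel(ch,'scene',W['low'],[.568,-.2095],.006))
def tri(a,b):
    M=[];v=[]
    for n,uv in(('top',a),('scene',b)):
        p=pix2w(n,np.array(uv)/S,0)[0];o=np.array(cal(n)['cam_to_world'])[:3,3];d=(p-o)/np.linalg.norm(p-o);P=np.eye(3)-np.outer(d,d);M.append(P);v.append(P@o)
    return np.linalg.solve(sum(M),sum(v)).round(3)
print('box corners',tri((405,214),(368,378)),tri((570,229),(189,348)),'pot',tri((441,172),(315,405)),tri((535,190),(210,368)))
for nm,c,p in(('low',C['low'],[.6094,-.2036]),('tall',C['tall'],[.5387,.2343])):
    d=(c-p)/np.linalg.norm(c-p)
    for s in(1,-1):
        for dist in(-.075,0):
            q=np.array(p)+d*dist
            print(nm,s,dist,q.round(3),arm.solve_ik([*q,W[nm]['z']+.01],R(s*d)))
E
```

```text
scene low [ 0.56773571 -0.20872553]
box corners [ 0.712 -0.094  0.062] [ 0.686 -0.455  0.062] pot [ 0.802 -0.169  0.081] [ 0.761 -0.371  0.098]
low 1 -0.075 [ 0.684 -0.193] [-2.05753730e+01  4.29138452e+01  7.14584928e+01 -2.54444375e-14
  6.56276620e+01 -1.18724944e+02]
low 1 0 [ 0.609 -0.204] [-2.37968909e+01  3.82445316e+01  8.24599460e+01 -2.54444375e-14
  5.92955224e+01 -1.21946462e+02]
low -1 -0.075 [ 0.684 -0.193] [-2.05753730e+01  4.29138452e+01  7.14584928e+01 -2.54444375e-14
  6.56276620e+01  6.12750562e+01]
low -1 0 [ 0.609 -0.204] [-2.37968909e+01  3.82445316e+01  8.24599460e+01 -2.54444375e-14
  5.92955224e+01  5.80535383e+01]
tall 1 -0.075 [0.528 0.308] [ 2.47193789e+01  3.32788117e+01  8.53916907e+01 -2.54444375e-14
  6.13294975e+01 -1.63849763e+02]
tall 1 0 [0.539 0.234] [ 1.76829390e+01  3.16638352e+01  8.88818081e+01 -2.54444375e-14
  5.94543566e+01 -1.70886203e+02]
tall -1 -0.075 [0.528 0.308] [ 2.47193789e+01  3.32788117e+01  8.53916907e+01 -2.54444375e-14
  6.13294975e+01  1.61502370e+01]
tall -1 0 [0.539 0.234] [ 1.76829390e+01  3.16638352e+01  8.88818081e+01 -2.54444375e-14
  5.94543566e+01  9.11379709e+00]
```

```bash
cat >> h.py <<'E'
D={'low':(.075,.016+.0416),'tall':(.06,.016+.0349)}
def push(k,p,short,gap=.012,feed=.03):
    """cradle the pot at p between the open fingers, push it along p->centre, stop 'short' before centre, retreat"""
    c=C[k];p=np.array(p);d=(c-p)/np.linalg.norm(c-p);o,off=D[k];z=W[k]['z']+.011;r=R(-d)
    st=p-d*(off+gap);en=c-d*(off+short)
    arm.move_to([*st,z+.12],r)
    arm.grip(o)
    arm.move_l([*st,z],feed=.12)
    f0=np.array(arm.current_force())
    mid=p-d*(off-.004); arm.move_l([*mid,z],feed=feed) if np.dot(en-mid,d)>0 else None
    f1=np.array(arm.current_force())
    arm.move_l([*en,z],feed=feed)
    print(k,'d',d.round(3),'F',f0.round(2),f1.round(2),np.round(arm.current_force(),2),'tcp',np.round(arm.current_ee_pos(),4))
    b=en-d*.02
    arm.move_l([*b,z],feed=.1);arm.move_l([*b,z+.12],feed=.25)
    print('t',arm.current_t())
def look(k,tag):
    rows=[]
    for n in('top','scene'):
        snap(n,f'{tag}_{n}');raw=cv2.imread(f'pics/{tag}_{n}_raw.png');ch=chans(raw)
        wf=fitwheel(ch,n,W[k],C[k],.006);pf=fitpot(ch,n,W[k],C[k],.03)
        print(n,'wheel',wf.round(4),'pot',pf.round(4),'off',(pf-C[k]).round(4),'off rel',(pf-wf).round(4));rows.append(draw(raw,n,W[k],C[k],pf))
    cv2.imwrite(f'pics/{tag}.png',cv2.resize(np.vstack(rows),None,fx=1,fy=1))
E
python3 - <<'E'
from h import *
p=arm.current_ee_pos();arm.move_l([p[0],p[1],.3],feed=.25)
push('low',[.6105,-.2033],.008)
e=arm.current_ee_pos();arm.move_l([e[0]+.06,e[1]+.12,.3],feed=.3)
look('low','l1');print(arm.current_t())
E
```

```text
low d [-0.989 -0.145] F [ 0.16  0.46 -0.31] [ 0.23 -0.26  0.97] [ 0.28  1.08 -0.42] tcp [ 0.6331 -0.2     0.076 ]
t 7.125
top wheel [ 0.5678 -0.2096] pot [ 0.5736 -0.2107] off [ 0.0054 -0.0012] off rel [ 0.0058 -0.0011]
scene wheel [ 0.5687 -0.2091] pot [ 0.577  -0.2094] off [0.0088 0.0001] off rel [ 0.0083 -0.0003]
7.9417
```

View pics/l1.png

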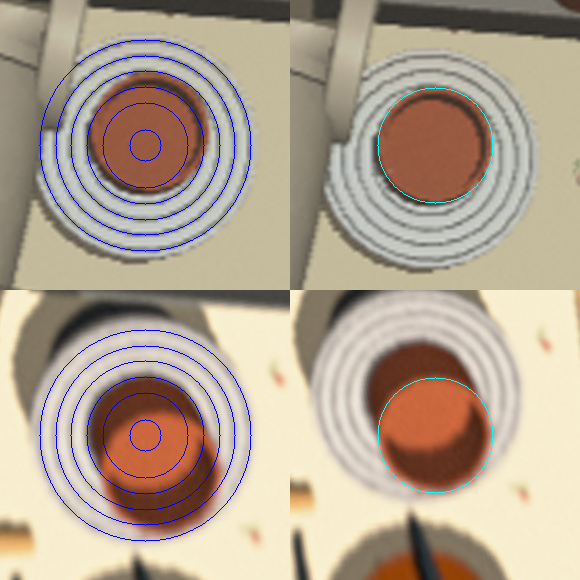

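Dish is now ~7 mm from centre, as predicted. Finish it, then push the planter most of the way.

```bash
python3 - <<'E'
from h import *
push('low',C['low']+[.0075,.0],.0003)
e=arm.current_ee_pos();arm.move_l([e[0]-.02,e[1],.32],feed=.3)
p=np.array([.5390,.2350]);d=(C['tall']-p);d/=np.linalg.norm(d)
push('tall',p,.008)
e=arm.current_ee_pos();arm.move_l([e[0]-.08,e[1]+.08,.32],feed=.3)
look('tall','t1');look('low','l2');print(arm.current_t())
E
python3 -c "
import cv2,numpy as np
cv2.imwrite('pics/m1.png',cv2.hconcat([cv2.resize(cv2.imread('pics/%s.png'%k),(400,400)) for k in('t1','l2')]))"
```

```text
low d [-1.  0.] F [0.6  0.58 0.09] [-0.71  0.36 -0.79] [ 0.38 -1.03 -0.01] tcp [ 0.6259 -0.2095  0.076 ]
t 11.9833
tall d [ 0.138 -0.99 ] F [ 0.13 -0.19  0.34] [-0.25  0.2   0.1 ] [0.26 0.02 0.46] tcp [0.536  0.2561 0.116 ]
t 18.7
top wheel [0.5443 0.197 ] pot [0.5426 0.2027] off [-0.0016  0.0049] off rel [-0.0018  0.0057]
scene wheel [0.5445 0.1985] pot [0.5435 0.2048] off [-0.0007  0.007 ] off rel [-0.001   0.0063]
top wheel [ 0.5685 -0.2101] pot [ 0.5672 -0.2109] off [-0.001  -0.0014] off rel [-0.0012 -0.0009]
scene wheel [ 0.5668 -0.2093] pot [ 0.5701 -0.2102] off [ 0.0019 -0.0007] off rel [ 0.0034 -0.001 ]
19.5167
```

View pics/m1.png

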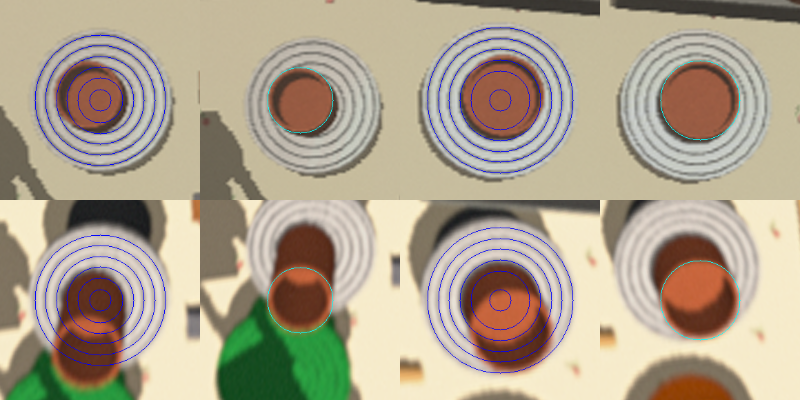

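```bash
python3 - <<'E'
from h import *
push('tall',C['tall']+[-.0011,.0068],.001)
e=arm.current_ee_pos();arm.move_l([e[0]-.08,e[1]+.08,.32],feed=.3)
look('tall','t2');look('low','l3');print(arm.current_t())
a=cv2.imread('pics/t2_top_raw.png');b=cv2.imread('pics/t2_scene_raw.png')
cv2.imwrite('pics/m2.png',cv2.vconcat([cv2.hconcat([a,b])[:, :]]) if 0 else cv2.resize(cv2.hconcat([a,b]),(800,300)))
cv2.imwrite('pics/m3.png',cv2.hconcat([cv2.resize(cv2.imread(f'pics/{k}.png'),(400,400)) for k in('t2','l3')]))
E
```

```text
tall d [ 0.16  -0.987] F [-0.25 -0.2  -0.23] [ 0.42 -0.05  0.15] [-0.33 -0.72  1.  ] tcp [0.5359 0.249  0.116 ]
t 23.4333
top wheel [0.5445 0.1976] pot [0.5432 0.1964] off [-0.001  -0.0014] off rel [-0.0013 -0.0013]
scene wheel [0.5434 0.1988] pot [0.5442 0.1986] off [-0.      0.0008] off rel [ 0.0008 -0.0002]
top wheel [ 0.5685 -0.2101] pot [ 0.5673 -0.211 ] off [-0.0009 -0.0015] off rel [-0.0012 -0.0009]
scene wheel [ 0.5667 -0.2093] pot [ 0.5701 -0.2102] off [ 0.0019 -0.0007] off rel [ 0.0034 -0.0009]
24.25
```

View pics/m3.png

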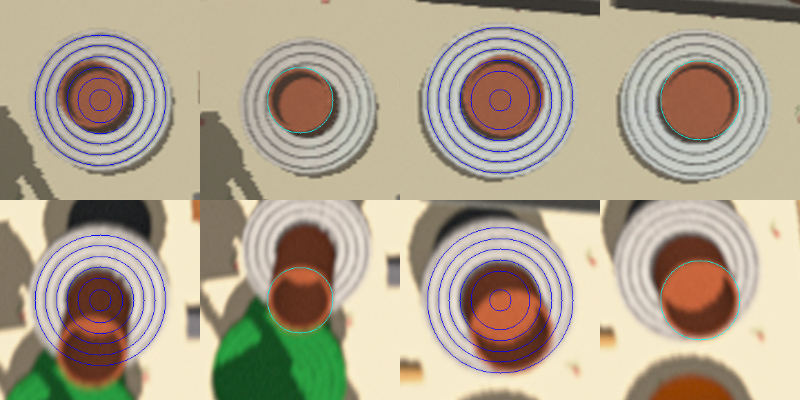

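View pics/m2.png

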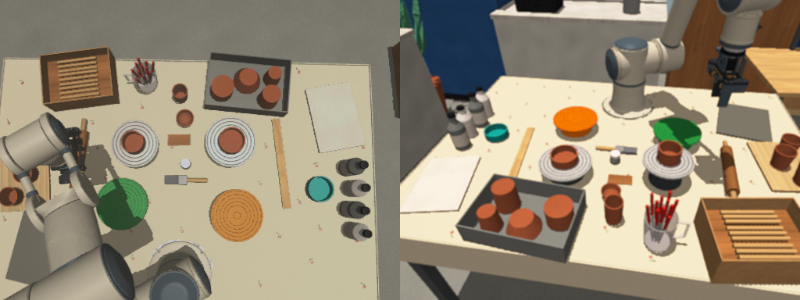

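Both pots sit in the middle of the rings, within about 1–2 mm by both cameras. The other objects are undisturbed and the arm is clear.

```bash
python3 -c "
from rig import arm
print(arm.sign_off())"
```

```text
the job is handed in; nothing more can be done
None
```

I pushed both pots to the middle of their wheels and handed the job in at about 24 s: the planter is within about 2 mm by both cameras, and the dish within about 2 mm from above, up to about 3.5 mm in the oblique view.

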